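Stand the tipped fruit bowl level in its ring and put the lemon in it

ROBOT

A 6-joint arm with a two-finger parallel gripper is mounted at the origin on a cart in front of the work surface, level with it; the furniture and walls round the work are solid. World frame = base frame: x ahead of the robot, y to its left, z up, the work surface at z = 0. Lengths are in mm, angles in rad, forces in N, time in s.
With the tool pointing down it reaches from about 350 to 775 mm from the base axis. Payload 7.3 kg.
Tool frame: the origin (TCP) lies at the very end of the fingers, on their centre line; the grasp point (between the pads) lies behind it (bot.grip_point_offset is the z of the grasp point in the tool frame, in mm); z points along the fingers, y is the line along which they close (so a half turn about z gives the same grasp; the last joint's range is limited). The gripper opens to 92 mm and grips with 3 to 60 N. Pads are 19 mm wide; open, the fingers measure 130 mm over their backs; the gripper's body (75 mm by 190 mm) begins 47 mm behind the grasp point.
Start: joints at [-1.354, 0.342, 1.524, -0, 1.275, -0.146], TCP at [186.342, -490.838, 226.741] pointing down, gripper open.
Joint ranges: [-2.53, 2.53], [-0.77, 2.02], [0.04, 2.7], [-1, 4.14], [0.28, 2.66], [-3.11, 3.11]. Speed limits (rad/s): [2.57, 2.57, 3.14, 3.14, 3.14, 3.14].

INTERFACE

Orientations are given as [roll, pitch, yaw] about the fixed x, y, z axes, in that order (R = Rz(yaw) Ry(pitch) Rx(roll)).
In Python, from plant import bot gives the robot as it stands. The module is installed in compiled form; this text tells all that it offers.
- The arm moves only by the shell command python3 -m crank 'ROWS'. ROWS is JSON, a list that holds one entry, the list of rows, each a list of 5 numbers: the opening, from 0 (shut) to 1 (fully open), then the shift along the tool's x, y, z in cm, then the turn about the tool's z in degrees. In form: [[[claw, x, y, z, turn], ...]]. A call has exactly 10 rows; each row is the pose to reach, as a shift and turn from the pose commanded when the call began, along the tool's axes at that moment; what a row does not reach only later rows make up. A row lasts 1/10 s, in which the tool goes at most 50 mm and 8.59 degrees, less where a joint would pass 70% of its speed; a pose out of reach is approached as far as the arm can. A call with a gripper value outside its range is refused whole. The fingers move at their own pace and stop on an object; the grip force is fixed at half the most. Time passes only in rows, so rows that repeat a pose let the fingers close, or fill a call up. It gives the time, the measured TCP pose, the force, the opening and the grip force at its end, in the units of the state.
- bot.get_obs(): the state, without advancing time (a new reading comes with each control period).
- bot.capture(name): name is "scene" or "top" or "wrist"; returns (picture, depth): 384x512x3 uint8, red, green, blue; 384x512 float32, mm along the optical axis (not along the pixel's ray), 0 where there is no reading.
- bot.calibration(name): a dict with "vertical_fov" (degrees; the focal length in pixels is half the picture's height over the tangent of half this angle, whatever the lens; pixels are square), "cx", "cy" (the principal point, pixels), "D" ([k1, k2, p1, p2, k3] as OpenCV has them; the pictures are not rectified), "rvec" (rotation vector, rad) and "tvec" (3), from world to camera coordinates, as OpenCV has them; the wrist camera has in their place "tool_from_camera" (4x4, takes a point from camera to tool coordinates, whose origin is the TCP and whose axes are the flange's). Camera axes: x right, y down, z forward; pixel columns grow to the right and rows downward; lengths in mm; the calibration is good to about 2 mm. A picture is of the moment at which its call begins: read the wrist's pose just before it. calibration takes no time and is no camera call.
- bot.close_job(): hands the job in; it is judged then, once.
The state is a dict: "time": time; "joint_positions": joint angles; "dq": joint speeds; "tau": joint torques, N m; "tool_pos": TCP position; "tcp_rot": TCP orientation; "contact_force": force on the tool from outside, world axes, zero at the start; "moment": the same for the moment, N m; "grip_width": finger opening in mm; "finger_force": force on a finger pad.
Only numpy, scipy, OpenCV 4.12 (cv2) and the standard library are available. Lean on these libraries where they do the work, as an engineer would, in place of code of your own. Each camera call takes 0.05 s, during which the arm holds its last target. There are 200 camera calls.

TASK

The round-bottomed steel fruit bowl was left tipped over in its red ring stand to drain. Tip it back until it stands level in the ring, and put the lemon that lies on the hob into it, so that in the end the bowl sits level in its ring with the lemon inside. Leave the other things where they are.

Things in the scene. Friction and masses are not known exactly. Their poses are not given: they have to be found in the camera images.
- bowl: Round-bottomed steel bowl, 166 mm across, 82 mm tall, 0.28 to 0.42 kg, sitting tipped about 38 degrees to one side in the ring stand. Its outside is a ball of 80 mm radius (wall 3 mm). Origin: that ball's centre, on the bowl's axis, so it hardly moves as the bowl turns in the ring. z: the bowl's axis, out of its mouth; vertical when level. Friction keeps it at whatever tilt it is left.
- bowl_rim (a point): Centre of the rim circle, on the bowl's axis, 2 mm below its origin. The rim is a rolled bead 8 mm thick whose centre line is a circle of 79 mm radius. To turn the bowl in the ring, press the high side of the rim along its arc about the bowl's origin, outward as well as down; pulled only sideways it would roll up out of the ring. Usually a few newtons are enough, at most about 30.
- stand: Red silicone ring stand that carries the bowl, held fast to the worktop by its suction foot (does not move). A round-lipped ring, 92 mm inside and 132 mm outside diameter, its top 24 mm above the worktop, on a flat foot 139 mm across with a small pull tab. Origin: centre of the foot's underside, on the worktop.
- stand_seat (a point): Where the bowl's origin is when the bowl is fully seated in the ring: on the ring's axis, 84.5 mm above the worktop. The bowl's lowest point is then 4.5 mm above the worktop; the top of a level rim stands 86.5 mm above it. A wall cabinet hangs behind and to the left, its front about x = 0.6, its underside 0.46 m above the worktop: keep the wrist clear of it.
- lemon: The yellow lemon to be put in the bowl, 78 mm long (its x), 55 mm wide, 56 mm high, 0.11 kg, loose. It lies on the flat black glass hob, whose top is 7 mm above the worktop. Origin: centre of its underside as placed.
- pepper_mill: dark wooden pepper mill, 58 mm across, 170 mm tall, loose; a bystander. Origin: centre of its underside as placed.
- salt_shaker: glass salt shaker with a grey top, 44 mm across, 90 mm tall, loose; a bystander. Origin: centre of its underside as placed.
- lemon_2: another yellow lemon, at the back of the worktop, 72 x 57 x 58 mm, loose; a bystander. Origin: centre of its underside as placed.
- timer: red and white wind-up kitchen timer, 65 mm across, 48 mm tall, loose; a bystander. Origin: centre of its underside as placed.
- green_apple: green apple, 75 mm across, 68 mm tall, loose; a bystander. Origin: centre of its underside as placed.
- red_apple: red apple, 70 mm across, 68 mm tall, loose; a bystander. Origin: centre of its underside as placed.
- teaspoon: teaspoon, 130 mm long, lying flat at the front of the worktop, loose; a bystander. Origin: centre of its underside as placed.

How it is judged (in metres and radians):
At the end, for the whole second after the job is handed in: The bowl rests in the ring, its origin within 7 mm of stand_seat, its axis within 0.13 rad (7 degrees) of vertical, mouth up; the lemon lies inside it (its origin within 82 mm of the bowl's and below it); both at rest (distance between bowl and stand_seat below 0.007 m and angle between bowl's own z axis and vertical below 0.13 rad and distance between lemon and bowl below 0.082 m and z of lemon in the frame of bowl below 0 m and linear speed of bowl below 0.02 m/s and linear speed of lemon below 0.03 m/s); the robot touches nothing.
It fails at once if a bystander was shifted more than 30 mm (distance of any of pepper_mill, salt_shaker, lemon_2, timer, green_apple, red_apple, teaspoon from where it was at the start of the episode above 0.03 m).
It also fails if it takes over 48 s, if anything falls off the work surface, if the arm or the gripper's body presses on something with over 40 N, if the wrist force passes 120 N, or if a joint passes its speed limit or range.

## Working session

There is one attempt and no reset: what is moved stays moved. The work goes in short steps, Python scripts to look and compute and a shell command to move; the robot and the scene stay as the last step left them, time stands still between calls to the robot, and variables do not carry over. Pictures are saved under pics/ and viewed, at most 10 in all, crops included, and the job is handed in when it is done.

```bash
mkdir -p pics; cat > h.py <<'E'
import numpy as np, cv2
from plant import bot
from scipy.spatial.transform import Rotation as R
def cam(n,pose=None):
    c=bot.calibration(n); f=192/np.tan(np.radians(c["vertical_fov"])/2)
    K=np.array([[f,0,c["cx"]],[0,f,c["cy"]],[0,0,1.]]); D=np.array(c["D"],float)
    if "rvec" in c:
        M=R.from_rotvec(np.ravel(c["rvec"])).as_matrix(); Rw=M.T; t=-M.T@np.ravel(c["tvec"])
    else:
        p,r=pose; T=np.array(c["tool_from_camera"]); Rt=R.from_euler('xyz',r).as_matrix()
        Rw=Rt@T[:3,:3]; t=Rt@T[:3,3]+np.array(p)
    return K,D,Rw,t
def rays(C,uv):
    K,D,Rw,t=C
    n=cv2.undistortPoints(np.float64(uv).reshape(-1,1,2),K,D).reshape(-1,2)
    return np.c_[n,np.ones(len(n))]@Rw.T, t
def onplane(C,uv,z):
    d,t=rays(C,uv); return t+d*((z-t[2])/d[:,2])[:,None]
def cloud(C,dep,mask=None):
    m=(dep>0) if mask is None else (dep>0)&mask
    v,u=np.nonzero(m); d,t=rays(C,np.c_[u,v]); return t+d*dep[v,u][:,None],np.c_[u,v]
def tri(rs):
    A=np.zeros((3,3));b=np.zeros(3)
    for d,t in rs:
        d=d/np.linalg.norm(d);P=np.eye(3)-np.outer(d,d);A+=P;b+=P@t
    return np.linalg.solve(A,b)
def shot(n):
    o=bot.get_obs(); im,dep=bot.capture(n)
    return im,dep,cam(n,(o["tool_pos"],o["tcp_rot"]))
E
cat > a.py <<'E'
from h import *
import pickle
S={n:shot(n) for n in("scene","top")}
pickle.dump(S,open("s.pkl","wb"))
for n in S:cv2.imwrite(f"pics/{n}0.png",cv2.cvtColor(S[n][0],cv2.COLOR_RGB2BGR)); print(n,S[n][2][3],(S[n][1]>0).mean())
o=bot.get_obs();print(o["time"],o["tool_pos"],o["tcp_rot"],bot.grip_point_offset)
E
python3 a.py
```

```text
scene [ 310.53452016 -462.89845264  706.38729081] 0.99591064453125
top [ 422.02650559   47.5515158  1113.46177713] 0.9959869384765625
0.1 [ 186.26759605 -490.46694809  226.11093595] [-3.14024428e+00 -1.99263053e-04  3.62832859e-01] -18.8
```

View pics/scene0.png

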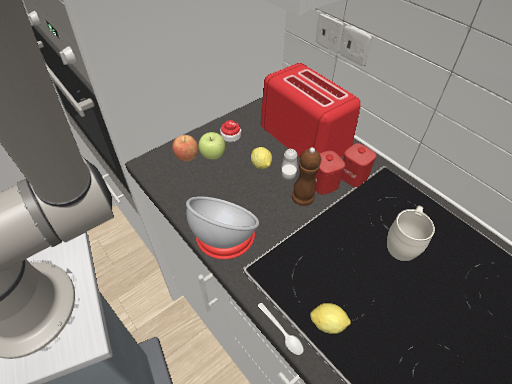

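View pics/top0.png

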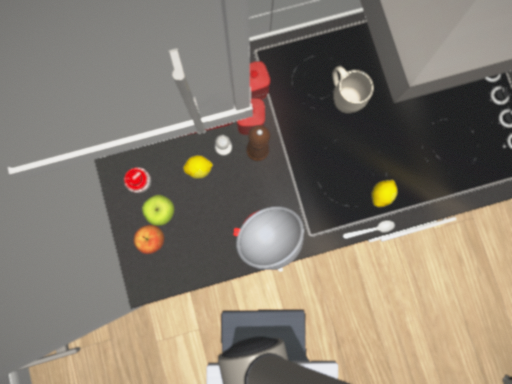

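The scene view shows the tipped bowl at about (222,222) with the red ring under it at (225,240), and the lemon on the hob at (330,318). In the top view the bowl is at (270,238), the red tab at (238,231) and the hob lemon at (384,192).

```bash
cat > b.py <<'E'
from h import *
import pickle
from scipy.optimize import least_squares
S=pickle.load(open("s.pkl","rb"))
boxes={"scene":((285,290,375,350),(170,180,275,270)),"top":((360,170,410,215),(225,195,315,280))}
rl=[];allb=[]
for n,(lb,bb) in boxes.items():
    im,dep,C=S[n]; hsv=cv2.cvtColor(im,cv2.COLOR_RGB2HSV)
    def box(b): m=np.zeros(dep.shape,bool); m[b[1]:b[3],b[0]:b[2]]=1; return m
    y=cv2.inRange(hsv,(20,100,60),(38,255,255)).astype(bool)&box(lb)
    v,u=np.nonzero(y); d,t=rays(C,[[u.mean(),v.mean()]]); rl.append((d[0],t))
    P,_=cloud(C,dep,y); P0=P[P[:,2]>20]
    r=cv2.minAreaRect(np.float32(P0[:,:2])); print(n,"lemon depth mean",P.mean(0).round(),"top z",np.percentile(P[:,2],[2,50,98]).round(1),"rect",np.round(r[0]),np.round(r[1]),r[2])
    pl=onplane(C,np.c_[u,v],35);w,V=np.linalg.eigh(np.cov(pl[:,:2].T));print("  plane",pl.mean(0).round(1),"long axis deg",np.degrees(np.arctan2(V[1,1],V[0,1])).round(1), (4*np.sqrt(w)).round())
    # worktop check
    s=(hsv[...,1]<70)&(hsv[...,2]>75)&box(bb)
    P,uv=cloud(C,dep,s); k=(P[:,2]>15)&(P[:,2]<160); P=P[k]; print("  bowl pts",len(P),P.min(0).round(),P.max(0).round()); allb.append(P)
    red=(cv2.inRange(hsv,(0,130,80),(8,255,255))|cv2.inRange(hsv,(172,130,80),(180,255,255))).astype(bool)&box(bb)
    P,_=cloud(C,dep,red); print("  red",len(P),P.min(0).round(),P.max(0).round())
    if n=="scene":
        q=P[(P[:,2]>17)&(P[:,2]<28)]
        f=least_squares(lambda p:np.hypot(q[:,0]-p[0],q[:,1]-p[1])-p[2],[*q[:,:2].mean(0),60],loss="soft_l1"); print("  ring circ",f.x.round(1),len(q))
print("lemon tri",tri(rl).round(1))
for i,P in enumerate(allb+[np.vstack(allb)]):
    f=least_squares(lambda p:np.linalg.norm(P-p[:3],axis=1)-p[3],[*P.mean(0),79],loss="soft_l1",f_scale=2)
    print("sphere",f.x.round(1),"res",np.abs(f.fun).mean().round(2))
pickle.dump(allb,open("b.pkl","wb"))
E
python3 b.py
```

```text
scene lemon depth mean [ 555. -288.   48.] top z [ 5.3 51.5 62. ] rect [ 557. -285.] [57. 61.] 10.195121765136719
  plane [ 559.7 -285.    35. ] long axis deg 144.2 [61. 75.]
  bowl pts 2656 [377. -76.  15.] [528.  80. 137.]
  red 608 [388. -67.  -1.] [522.  20.  59.]
  ring circ [458.7  10.   66.7] 225
top lemon depth mean [ 559. -283.   44.] top z [ 3.9 50.  61.8] rect [ 560. -284.] [64. 57.] 0.9616507291793823
  plane [ 559.9 -285.4   35. ] long axis deg 139.4 [60. 81.]
  bowl pts 2681 [380. -74.  15.] [528.  79. 137.]
  red 40 [462.  75.  -6.] [480.  91.   6.]
lemon tri [ 559.7 -285.3   35.2]
sphere [456.5   3.8  85.4  78.5] res 1.04
sphere [457.8   3.8  85.9  78.6] res 1.28
sphere [457.3   3.8  85.9  78.7] res 1.2
```

```bash
cat > c.py <<'E'
from h import *
import pickle
P=np.vstack(pickle.load(open("b.pkl","rb"))); c=np.array([457.2,3.8,84.9]); Q=P-c; r=np.linalg.norm(Q,axis=1)
H=Q[Q[:,2]>38]; print("high pts",H.mean(0).round(1),len(H))
a=np.array([H[:,0].mean(),H[:,1].mean(),0]);a/=np.linalg.norm(a);a=-a*np.sin(.66)+[0,0,np.cos(.66)]
for _ in range(15):
    h=Q@a; rho=np.linalg.norm(Q-np.outer(h,a),axis=1)
    k=(np.abs(h+1)<6)&(rho>72)&(rho<86); q=Q[k]; m=q.mean(0)
    n=np.linalg.svd(q-m)[2][2]; a=n*np.sign(n[2])
print("axis",a.round(3),"tilt",np.degrees(np.arccos(a[2])).round(1),"high azim",np.degrees(np.arctan2(-a[1],-a[0])).round(1),len(q),"plane off",(m@a).round(1))
u=np.array([-a[0],-a[1],0]);u/=np.linalg.norm(u); hi=u*a[2]+np.array([0,0,np.hypot(a[0],a[1])])
print("rim high point",(c+79*hi-2*a).round(1))
E
python3 c.py
```

```text
high pts [-47.1 -36.9  44.2] 417
axis [0.5   0.366 0.784] tilt 38.3 high azim -143.8 1292 plane off -1.1
rim high point [406.2 -33.5 132.3]
```

```bash
cat > g.py <<'E'
import sys
from h import *
# usage: g.py x y z [azimuth of tool y, deg]
o=bot.get_obs();p=np.array(o["tool_pos"]);M=R.from_euler('xyz',o["tcp_rot"]).as_matrix()
t=np.array([float(v) for v in sys.argv[1:4]]); d=M.T@(t-p)/10
az=np.degrees(np.arctan2(M[1,1],M[0,1]));s=""
if len(sys.argv)>4: a=(az-float(sys.argv[4])+90)%180-90; s=f"turn {a:.1f}"
print("t",round(o["time"],2),"pos",p.round(1),"q",np.round(o["joint_positions"],2),"F",np.round(o["contact_force"],1),"w",round(o["grip_width"],1),"\nshift cm",d.round(2),s)
E
python3 -m crank '[[[0.06,3.5,-3.35,0.3,7.5],[0.06,7,-6.7,0.6,15],[0.06,10.5,-10,0.9,22.5],[0.06,14,-13.4,1.2,30],[0.06,17.5,-16.8,1.5,37.5],[0.06,21,-20.1,1.8,45],[0.06,24.5,-23.5,2.1,52.5],[0.06,28,-26.8,2.4,60],[0.06,31.5,-30.2,2.7,67.5],[0.06,35,-33.5,3,74.8]]]'; python3 g.py 405.5 -34 155 -143.8
```

```text
time: 1.1
tool_pos: [376.2, -93.5, 199.4]
tcp_rot: [3.142, -0.0, -0.879]
contact_force: [-0.3, -0.1, -0.3]
grip_width: 16.5
finger_force: 0.0
t 1.1 pos [376.2 -93.5 199.4] q [-0.44  0.12  1.91 -0.    1.12  2.01] F [-0.3 -0.1 -0.3] w 16.5 
shift cm [-2.71 -6.05  4.44] turn 3.4
```

```bash
python3 -m crank '[[[0.06,0,0,0,0],[0.06,0,0,0,0],[0.06,-0.3,-0.6,1,0],[0.06,-0.6,-1.2,2,0],[0.06,-0.9,-2,3,0],[0.06,-0.97,-2,4.2,0],[0.06,-0.97,-2,4.2,0],[0.06,-0.97,-2,4.2,0],[0.06,-0.97,-2,4.2,0],[0.06,-0.97,-2,4.2,0]]]'; python3 g.py 405.5 -34 155 -143.8
cat > w.py <<'E'
import sys
from h import *
im,dep,C=shot("wrist"); cv2.imwrite(sys.argv[1],cv2.cvtColor(im,cv2.COLOR_RGB2BGR)); np.save("wd.npy",dep)
E
python3 w.py pics/w1.png
```

```text
time: 2.1
tool_pos: [385.3, -75.0, 157.9]
tcp_rot: [-3.141, -0.001, -0.875]
contact_force: [-0.1, -0.1, -1.4]
grip_width: 5.6
finger_force: 0.0
t 2.1 pos [385.3 -75.  157.9] q [-0.39  0.18  1.96 -0.    1.    2.06] F [-0.1 -0.1 -1.4] w 5.6 
shift cm [-1.85 -4.18  0.29] turn 3.7
```

View pics/w1.png

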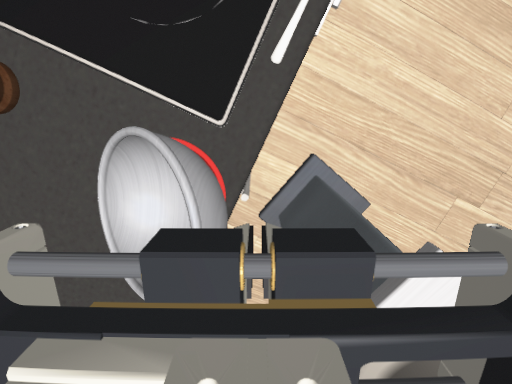

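The wrist view shows the fingers (gap at (258,262)) still about 4 cm outside the high rim (bead near (195,235)). The measured position agrees with this, so I close the remaining distance.

```bash
python3 -m crank '[[[0.06,-0.6,-1.4,-0.2,1.2],[0.06,-1.2,-2.8,0,2.4],[0.06,-1.85,-4.2,0.3,3.7],[0.06,-1.85,-4.2,0.3,3.7],[0.06,-1.85,-4.2,0.5,3.7],[0.06,-1.85,-4.2,0.9,3.7],[0.06,-1.85,-4.2,1.2,3.7],[0.06,-1.85,-4.2,1.2,3.7],[0.06,-1.85,-4.2,1.2,3.7],[0.06,-1.85,-4.2,1.2,3.7]]]'; python3 g.py 405.5 -34 133 -143.8
cat > rim.py <<'E'
from h import *
import sys
im,dep,C=shot("wrist")
P,uv=cloud(C,dep); c=np.array([457.2,3.8,84.9]);Q=P-c;r=np.linalg.norm(Q,axis=1)
k=(r>70)&(r<87)&(P[:,2]>60); Q=Q[k]
H=Q[Q[:,2]>Q[:,2].max()-4]; print("top of bowl pts",(H.mean(0)+c).round(1),Q[:,2].max()+c[2])
cv2.imwrite(sys.argv[1],cv2.cvtColor(im,cv2.COLOR_RGB2BGR))
E
python3 rim.py pics/w2.png
```

```text
time: 3.15
tool_pos: [405.4, -33.9, 145.6]
tcp_rot: [-3.142, -0.0, -0.939]
contact_force: [-0.3, 0.1, 0.9]
grip_width: 5.7
finger_force: 0.0
t 3.15 pos [405.4 -33.9 145.6] q [-0.27  0.22  1.95 -0.    0.97  2.24] F [-0.3  0.1  0.9] w 5.7 
shift cm [ 0.01 -0.    1.26] turn 0.0
top of bowl pts [419.7 -35.7 151.7] 152.98231205348105
```

View pics/w2.png

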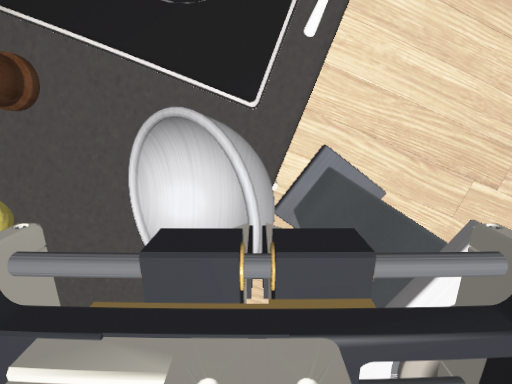

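The rim bead runs straight into the gap between the tips at (257,228), so the fingers straddle its line. Now I press along the arc.

```bash
python3 -m crank '[[[0.06,0,0,0.5,0],[0.06,0,0,0.9,0],[0.06,0,0,1.1,0],[0.06,0.0,0.15,1.3,0],[0.06,0,0.28,1.55,0],[0.06,0,0.4,1.8,0],[0.06,0,0.53,2.02,0],[0.06,0,0.65,2.25,0],[0.06,0,0.75,2.45,0],[0.06,0,0.83,2.64,0]]]'; python3 g.py 393.5 -43 85.6
```

```text
time: 4.2
tool_pos: [399.1, -39.8, 120.5]
tcp_rot: [3.141, -0.003, -0.938]
contact_force: [-6.7, -5.1, 20.8]
grip_width: 5.4
finger_force: 10.0
t 4.2 pos [399.1 -39.8 120.5] q [-0.29  0.25  2.   -0.    0.89  2.22] F [-6.7 -5.1 20.8] w 5.4 
shift cm [-0.08  0.65  3.49]
```

```bash
cat > bowl.py <<'E'
from h import *
from scipy.optimize import least_squares
import sys
Pa=[]
for n,b in (("scene",(170,170,275,270)),("top",(225,195,315,285))):
    im,dep,C=shot(n); hsv=cv2.cvtColor(im,cv2.COLOR_RGB2HSV); m=np.zeros(dep.shape,bool);m[b[1]:b[3],b[0]:b[2]]=1
    P,_=cloud(C,dep,m&(hsv[...,1]<70)&(hsv[...,2]>75))
    r=np.linalg.norm(P-[457.2,3.8,84.9],axis=1); P=P[(r>68)&(r<92)&(P[:,2]>15)]; Pa.append(P)
    if len(sys.argv)>1: cv2.imwrite(f"pics/{n}_{sys.argv[1]}.png",cv2.cvtColor(im,cv2.COLOR_RGB2BGR))
P=np.vstack(Pa)
f=least_squares(lambda p:np.linalg.norm(P-p[:3],axis=1)-78.7,[457.2,3.8,84.9],loss="soft_l1",f_scale=2); c=f.x
print("centre",c.round(1),len(P))
Q=P-c; best=None
for t0 in np.radians([0,10,20,30,38]):
    a=np.array([.807*np.sin(t0),.59*np.sin(t0),np.cos(t0)])
    for _ in range(20):
        h=Q@a; rho=np.linalg.norm(Q-np.outer(h,a),axis=1)
        k=(np.abs(h+1)<6)&(rho>73)&(rho<85); q=Q[k]
        if len(q)<30: break
        m=q.mean(0); n=np.linalg.svd(q-m)[2][2]; a=n*np.sign(n[2])
    above=(Q@a>5).mean()
    print(np.degrees(t0).round(),"axis",a.round(3),"tilt",np.degrees(np.arccos(a[2])).round(1),len(q),"off",(m@a).round(1),"above",above.round(3))
E
python3 bowl.py 1
```

```text
centre [457.3   3.8  85.7] 3667
0.0 axis [0.149 0.154 0.977] tilt 12.4 389 off -1.2 above 0.083
10.0 axis [0.341 0.284 0.896] tilt 26.3 841 off -1.5 above 0.006
20.0 axis [0.341 0.284 0.896] tilt 26.3 841 off -1.5 above 0.006
30.0 axis [0.341 0.284 0.896] tilt 26.3 841 off -1.5 above 0.006
38.0 axis [0.341 0.284 0.896] tilt 26.3 841 off -1.5 above 0.006
```

```bash
python3 -m crank '[[[0.06,0,0.25,0.4,0],[0.06,0,0.35,0.8,0],[0.06,0,0.45,1.15,0],[0.06,0,0.54,1.5,0],[0.06,0,0.6,1.85,0],[0.06,0,0.67,2.2,0],[0.06,0,0.71,2.55,0],[0.06,0,0.75,2.9,0],[0.06,0,0.76,3.25,0],[0.06,0,0.76,3.6,0]]]'; python3 g.py 393.5 -43 85.6; python3 bowl.py 2
```

```text
time: 5.3
tool_pos: [392.3, -43.5, 83.2]
tcp_rot: [3.141, -0.001, -0.938]
contact_force: [-1.6, -3.2, 6.0]
grip_width: 5.4
finger_force: 2.8
t 5.3 pos [392.3 -43.5  83.2] q [-0.3   0.31  2.06 -0.    0.78  2.21] F [-1.6 -3.2  6. ] w 5.4 
shift cm [ 0.03 -0.13 -0.24] 
centre [457.1   3.5  86. ] 3928
0.0 axis [-0.043 -0.008  0.999] tilt 2.5 915 off -1.9 above 0.032
10.0 axis [-0.043 -0.008  0.999] tilt 2.5 915 off -1.9 above 0.032
20.0 axis [0.193 0.158 0.968] tilt 14.4 354 off -1.3 above 0.148
30.0 axis [0.363 0.295 0.884] tilt 27.9 409 off -1.4 above 0.219
38.0 axis [0.461 0.327 0.825] tilt 34.4 447 off -1.5 above 0.272
```

```bash
python3 g.py 559.7 -285.3 180 51.8; python3 -c "
from h import *
import pickle
S=pickle.load(open('s.pkl','rb'))
print(onplane(S['top'][2],[[346,235],[390,226],[258,142]],3).round())"
```

```text
t 5.4 pos [392.4 -43.2  82.9] q [-0.3   0.31  2.06 -0.    0.78  2.21] F [-0.5 -0.7  0.4] w 5.5 
shift cm [29.42  0.8  -9.71] turn -15.6
[[ 458. -194.    3.]
 [ 479. -306.    3.]
 [ 700.   24.    3.]]
```

```bash
python3 -m crank '[[[0.06,0,0,-1,0],[0.06,0,0,-4,0],[0.06,0.5,0,-7.5,0],[0.06,4.5,0.1,-9.7,-2],[0.5,8.8,0.2,-9.7,-5],[1,13,0.3,-9.7,-8],[1,17.5,0.5,-9.7,-11],[1,22,0.6,-9.7,-13],[1,26,0.7,-9.7,-15.6],[1,29.4,0.8,-9.7,-15.6]]]'; python3 g.py 559.7 -285.3 180 51.8;python3 bowl.py 3
```

```text
time: 6.4
tool_pos: [560.6, -286.7, 179.5]
tcp_rot: [-3.141, 0.0, -0.666]
contact_force: [0.4, 0.4, -0.6]
grip_width: 48.8
finger_force: 0.0
t 6.4 pos [ 560.6 -286.7  179.5] q [-0.59  0.57  1.28  0.    1.29  1.64] F [ 0.4  0.4 -0.6] w 48.8 
shift cm [-0.16 -0.05 -0.05] turn 0.1
centre [457.3   3.7  85.9] 6501
0.0 axis [-0.044 -0.013  0.999] tilt 2.6 1418 off -1.8 above 0.0
10.0 axis [-0.044 -0.013  0.999] tilt 2.6 1418 off -1.8 above 0.0
20.0 axis [-0.008  0.021  1.   ] tilt 1.3 922 off -2.1 above 0.002
30.0 axis [0.332 0.269 0.904] tilt 25.3 591 off -1.5 above 0.159
38.0 axis [0.48  0.324 0.815] tilt 35.4 627 off -1.3 above 0.219
```

The bowl stands level (tilt about 2.6°, centre unmoved). Next I look at the lemon from close by.

```bash
cat > lem.py <<'E'
from h import *
import sys
im,dep,C=shot("wrist"); hsv=cv2.cvtColor(im,cv2.COLOR_RGB2HSV)
y=cv2.inRange(hsv,(20,100,60),(38,255,255)); n,l,s,ct=cv2.connectedComponentsWithStats(y); i=1+s[1:,4].argmax(); print(s[i],ct[i])
v,u=np.nonzero(l==i); pl=onplane(C,np.c_[u,v],35); w,V=np.linalg.eigh(np.cov(pl[:,:2].T))
print("plane",pl.mean(0).round(1),"axis",np.degrees(np.arctan2(V[1,1],V[0,1])).round(1),(4*np.sqrt(w)).round())
P,_=cloud(C,dep,l==i); print("top",np.percentile(P[:,2],98).round(1), P[P[:,2]>50].mean(0).round(1))
cv2.imwrite(sys.argv[1],cv2.cvtColor(im,cv2.COLOR_RGB2BGR))
E
python3 lem.py pics/w3.png
```

```text
[ 230  154   50   68 2127] [253.42736248 187.2929008 ]
plane [ 560.6 -283.4   35. ] axis 139.9 [57. 80.]
top 59.9 [ 561.4 -283.8   55.1]
```

View pics/w3.png

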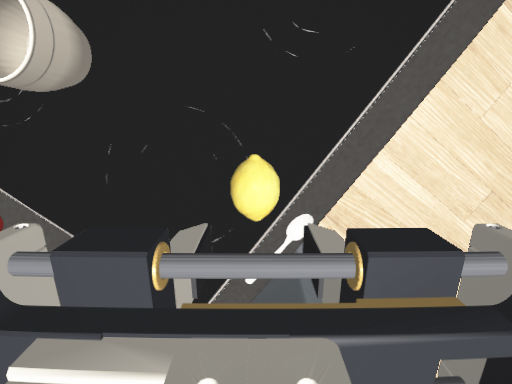

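The lemon is at (254,188), lying along the tool's x axis between the pads; the spoon is off to the right at (300,225), well below the hand. I descend and grip.

```bash
python3 -m crank '[[[1,-0.05,-0.05,2,0],[1,-0.15,-0.15,5,0],[1,-0.15,-0.15,8,0],[1,-0.15,-0.15,10,0],[1,-0.15,-0.15,12,0],[1,-0.15,-0.15,14,0],[1,-0.15,-0.15,15.5,0],[1,-0.15,-0.15,16.3,0],[1,-0.15,-0.15,16.3,0],[0.4,-0.15,-0.15,16.3,0]]]'; python3 -m crank '[[[0.4,0,0,0,0],[0.4,0,0,0,0],[0.4,0,0,0,0],[0.4,0,0,0,0],[0.4,0,0,0,0],[0.4,0,0,0,0],[0.4,0,0,-1,0],[0.4,0,0,-3,0],[0.4,0,0,-6,0],[0.4,0,0,-9,0]]]';python3 g.py 457.2 3.8 150 51.8
```

```text
time: 7.55
tool_pos: [559.9, -283.0, 17.9]
tcp_rot: [-3.142, -0.001, -0.666]
contact_force: [-0.2, 0.5, 0.2]
grip_width: 87.4
finger_force: 0.0
time: 8.55
tool_pos: [559.2, -282.6, 108.2]
tcp_rot: [-3.142, 0.001, -0.667]
contact_force: [0.8, 0.1, -1.8]
grip_width: 52.9
finger_force: 30.0
t 8.55 pos [ 559.2 -282.6  108.2] q [-0.59  0.63  1.38  0.    1.13  1.65] F [ 0.8  0.1 -1.8] w 52.9 
shift cm [-25.73 -16.2   -4.15] turn 0.0
```

The lemon is held at 53 mm with 30 N.

```bash
python3 -m crank '[[[0.4,-1.5,-0.9,-2.5,0],[0.4,-4.5,-2.8,-4.2,0],[0.4,-8,-5,-4.2,0],[0.4,-11.5,-7.2,-4.2,0],[0.4,-15,-9.4,-4.2,0],[0.4,-18.5,-11.6,-4.2,0],[0.4,-21.5,-13.5,-4.2,0],[0.4,-24,-15.1,-4.2,0],[0.4,-25.7,-16.2,-4.2,0],[0.4,-25.7,-16.2,-4.2,0]]]';python3 g.py 457.2 3.8 36 51.8; python3 bowl.py 4|head -3
```

```text
time: 9.55
tool_pos: [456.7, 5.4, 149.7]
tcp_rot: [-3.141, 0.0, -0.664]
contact_force: [0.4, -0.8, -0.9]
grip_width: 52.9
finger_force: 30.0
t 9.55 pos [456.7   5.4 149.7] q [-0.16  0.3   1.82  0.    1.02  2.08] F [ 0.4 -0.8 -0.9] w 52.9 
shift cm [ 0.14  0.09 11.37] turn 0.2
centre [457.1   3.7  85.9] 3058
0.0 axis [-0.049 -0.014  0.999] tilt 2.9 715 off -1.6 above 0.001
10.0 axis [-0.049 -0.014  0.999] tilt 2.9 715 off -1.6 above 0.001
```

View pics/scene_4.png

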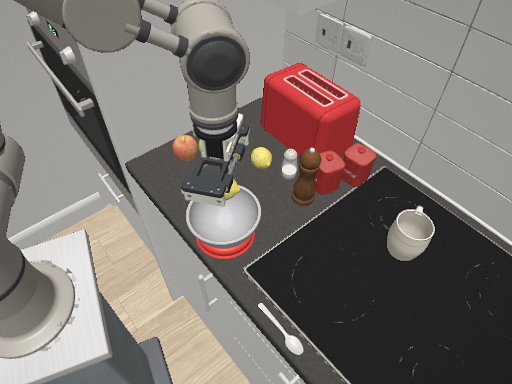

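The scene shows the level bowl at (224,213) with the lemon held over it at (232,190), and the bystanders untouched. I lower the lemon and release it gently.

```bash
python3 -m crank '[[[0.4,0.05,0.05,1.5,0],[0.4,0.14,0.09,3.5,0],[0.4,0.14,0.09,5.5,0],[0.4,0.14,0.09,7.5,0],[0.4,0.14,0.09,9,0],[0.4,0.14,0.09,10.3,0],[0.4,0.14,0.09,11.2,0],[0.4,0.14,0.09,11.4,0],[0.4,0.14,0.09,11.4,0],[0.4,0.14,0.09,11.4,0]]]';  python3 -m crank '[[[0.62,0,0,0,0],[0.7,0,0,0,0],[0.7,0,0,0,0],[0.7,0,0,0,0],[0.7,0,0,-0.5,0],[0.7,0,0,-2,0],[0.7,0,0,-4.5,0],[0.7,0,0,-8,0],[0.7,0,0,-12,0],[0.7,0,0,-16,0]]]'; python3 -m crank '[[[0.7,0,0,-1,0],[0.7,0,0,-4,0],[0.7,4,0,-5,0],[0.7,8,0,-5,0],[0.7,12,0,-5,0],[0.7,16,0,-5,0],[0.7,16,0,-5,0],[0.7,16,0,-5,0],[0.7,16,0,-5,0],[0.7,16,0,-5,0]]]'; python3 bowl.py 5; python3 - <<'E'
from h import *
for n,b in (("scene",(180,170,270,260)),("top",(225,195,315,285))):
    im,dep,C=shot(n);hsv=cv2.cvtColor(im,cv2.COLOR_RGB2HSV);y=cv2.inRange(hsv,(20,100,60),(38,255,255));m=np.zeros_like(y);m[b[1]:b[3],b[0]:b[2]]=1
    P,_=cloud(C,dep,(y*m)>0); print(n,len(P),P.mean(0).round(1),P.max(0).round(1)) if len(P) else print("no")
E
```

```text
time: 10.65
tool_pos: [458.7, 1.4, 35.7]
tcp_rot: [-3.141, -0.001, -0.667]
contact_force: [-0.0, -0.4, -1.4]
grip_width: 52.7
finger_force: 30.0
time: 11.65
tool_pos: [457.7, 1.8, 197.0]
tcp_rot: [3.141, 0.0, -0.666]
contact_force: [1.6, -0.6, -0.8]
grip_width: 63.8
finger_force: 0.0
time: 12.65
tool_pos: [583.3, -96.3, 245.5]
tcp_rot: [3.142, 0.0, -0.666]
contact_force: [-0.0, -0.4, -0.6]
grip_width: 64.0
finger_force: 0.0
centre [457.2   3.6  85.8] 5423
0.0 axis [-0.046 -0.011  0.999] tilt 2.7 1219 off -1.8 above 0.0
10.0 axis [-0.046 -0.011  0.999] tilt 2.7 1219 off -1.8 above 0.0
20.0 axis [0.118 0.082 0.99 ] tilt 8.3 487 off -2.0 above 0.092
30.0 axis [0.269 0.193 0.943] tilt 19.4 534 off -1.8 above 0.149
38.0 axis [0.463 0.331 0.822] tilt 34.7 583 off -1.3 above 0.255
scene 534 [455.8  -8.5  54.8] [487.1  24.5  69.6]
top 486 [459.2   1.8  56.9] [488.5  31.   70.2]
```

View pics/scene_5.png

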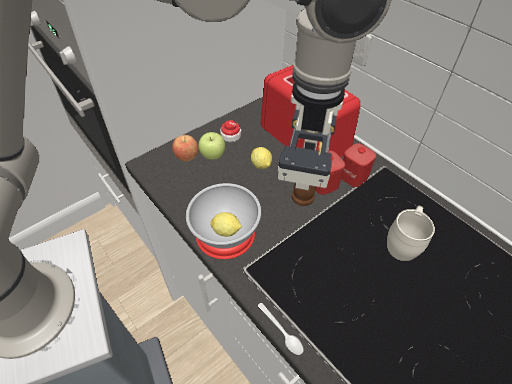

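The lemon lies in the level bowl at (227,224), and the gripper is clear of everything.

```bash
python3 -c "
from plant import bot
print(bot.close_job())"
```

```text
the job is handed in; nothing more can be done
None
```

The bowl now stands in its ring about 2.7° off vertical, with the lemon inside and the bystanders left alone; I handed the job in at about 13 s, and no verdict came back.

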